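# Find the blind hole with the stop pin of a packing jig

## Robot

A 6-joint arm with a two-finger parallel gripper is mounted at the origin on the work surface. World frame = base frame: x ahead of the robot, y to its left, z up, the work surface at z = 0. Lengths are in m, angles in rad, forces in N, time in s.
With the tool pointing down it reaches from about 0.35 to 0.925 m from the base axis. Payload 6.4 kg.
Tool frame: the origin (TCP) lies between the finger pads; the fingertips stand 22 mm ahead of it and the grasp point (between the pads) lies 3 mm ahead of it; z points along the fingers, y is the line along which they close (so a half turn about z gives the same grasp; the last joint's range is limited). The gripper opens to 94 mm and grips with 3 to 60 N. Pads are 16 mm wide; open, the fingers measure 119 mm over their backs; the gripper's body (75 mm by 177 mm) begins 78 mm behind the grasp point.
Start: joints at [-1.365, 0.245, 1.558, -0, 1.339, -0.174], TCP at [0.241, -0.604, 0.227] pointing down, gripper open.
Joint ranges: [-3.13, 3.13], [-1.02, 2.26], [0.13, 2.54], [-0.95, 4.09], [0.21, 2.88], [-2.74, 2.74]. Speed limits (rad/s): [2.57, 2.57, 3.14, 3.14, 3.14, 3.14].

## Interface

Orientations are given as a 3x3 rotation matrix whose columns are the frame's x, y, z axes.
In Python, from bench import arm, planner, imaging, status gives the robot as it stands. Calls block until the motion is done:
- arm.reach(position, orientation): joint-space move of the TCP to a pose.
- arm.move_l(position, orientation=None, rate=0.15, guard=None): straight line of the TCP; orientation=None keeps the orientation; rate is the mean speed in m/s. With guard (N) it stops when the force on the tool has changed by that much, and returns True; else False.
- arm.move_j(angles): joint-space move.
- arm.open_gripper() and arm.close(strength=None): open the fingers fully, or close them until they stop; strength is the grip in N (None keeps the last).
- arm.dwell(seconds).
- planner.inverse_kinematics(position, orientation): joint angles nearest the present ones, or None.
- imaging.capture(name): name is "scene" or "top"; returns a dict with "color" (480x640x3 uint8, red, green, blue), "range_z" (480x640 float32, m along the optical axis (not along the pixel's ray), 0 where there is no reading), "mtx" (3x3 intrinsics, pixels), "R" (3x3) and "t" (3): a world point X has camera coordinates R X + t. Camera axes: x right, y down, z forward; pixel columns grow to the right and rows downward; lengths in m; the calibration is good to about 2 mm. A picture is of the moment at which its call begins.
A pose or a line that the arm cannot do raises arm.MotionError and nothing moves.
- arm.finish_job(): hands the job in; it is judged then, once.
Readings, each from a call of its own:
- status.get_time_s(): time.
- status.get_q(): joint angles.
- status.get_qvel(): joint speeds.
- status.get_effort(): joint torques, N m.
- status.get_eef_pos(): TCP position.
- status.get_tool_rot(): TCP orientation.
- status.get_contact_force(): force on the tool from outside, world axes, zero at the start.
- status.get_wrist_torque(): the same for the moment, N m.
- status.get_finger_gap(): finger opening in m.
- status.get_grasp_force(): force on a finger pad.
Only numpy, scipy, OpenCV 4.12 (cv2) and the standard library are available. Lean on these libraries where they do the work, as an engineer would, in place of code of your own. Each camera call takes 0.05 s, during which the arm holds its last target. There are 200 camera calls.

## Task

Fit the stop pin to the packing jig: draw the steel pin out of its holder, set its tip down gently on the jig's dark strip at the end next to the thumb knob, and slide it along the fence until it drops into the unmarked blind hole somewhere along the strip. Leave it fully home and upright in the hole, let go of it, and keep the force of the pin on the jig below 40 N, knocks included. Do not disturb the carton, spool and tin standing around.

Things in the scene. Friction and masses are not known exactly. Their poses are not given: they have to be found in the camera images.
- pin: Loose steel stop pin, 75 mm long, about 0.1 kg: a round shaft 12 mm in diameter and 61 mm long with a 1 mm chamfered tip, and above it a round head 26 mm in diameter and 14 mm tall to hold it by. Origin at the centre of the tip (its lowest point), z up along the pin. It starts upright in the holder.
- holder: Fixed pale wooden block, 70 x 70 x 26 mm. One loose round hole, 15 mm wide and 18 mm deep, in the middle of its top holds the pin, so the pin's tip starts 8 mm above the table. Origin at the centre of the underside, z up.
- jig: Fixed aluminium packing jig, 90 mm (its x) by 260 mm (its y); origin at the centre of its underside, z up. Its dark steel strip is open from above between y = -65 and +65 mm and x = -35 and +15 mm; its flat top is at z = 30 mm. Blocks 65 mm long with tops at z = 44 mm close both ends. All is hard metal: touching it at 25 mm/s knocks with 40 N, so touch at 12 mm/s or slower.
- fence (a point): Foot of the jig's straight upright fence, at the middle of its length. The face is the plane x = +15 mm of the jig, facing its -x, running along its y, 14 mm tall above the strip. The blind hole's centre is 6.4 mm in front of this face (jig x = 8.6 mm), so a pin kept against the fence passes over the hole.
- strip_start (a point): Point on the strip's top at the thumb knob's end (jig x = 5, y = -47.5 mm), 10 mm in front of the fence: the middle of where to set the pin down (within 12 mm along y). From here slide along the jig's +y. The blind hole, 13.5 mm wide, 16 mm deep, floor at jig z = 14 mm, lies somewhere between jig y = -18 and +42 mm, elsewhere each time.
- thumb_knob (a point): Top centre of the fixed black thumb knob, 28 mm wide, on the block at the jig's -y end (jig x = 0, y = -97.5, z = 62 mm).
- carton: Loose brown gift carton with a red band, 70 x 110 x 60 mm, a bystander. Origin at the centre of its underside.
- spool: Loose white ribbon spool lying flat, 90 mm wide, 30 mm tall, a bystander. Origin at the centre of its underside.
- tin: Loose round tin, 60 mm wide, 85 mm tall, a bystander. Origin at the centre of its underside.
Mind the look-alikes: they are no part of the job. Several things have the shape of the pin; the one meant has the colours described above.

How it is judged:
By the outcome, as a careful person would: the job done as asked, in the order asked, and still so for the second after the job is handed in, with the robot touching nothing.
It also fails if it takes over 72 s, if anything falls off the work surface, if the arm or the gripper's body presses on something with over 40 N, if the wrist force passes 120 N, or if a joint passes its speed limit or range.

## Working session

There is one attempt and no reset: what is moved stays moved. The work goes in short steps, each a Python script; the robot and the scene stay as the last script left them, time stands still between calls to the robot, and variables do not carry over. Pictures are saved under pics/ and viewed, at most 10 in all, crops included, and the job is handed in when it is done.

```bash
mkdir -p pics
python3 - <<'E'
from bench import arm, planner, imaging, status
import cv2,numpy as np,pickle
for n in("scene","top"):
    d=imaging.capture(n); pickle.dump(d,open(n+".pkl","wb")); cv2.imwrite(f"pics/{n}0.png",d["color"][:,:,::-1]); print(n,d["mtx"].tolist(),(-d["R"].T@d["t"]).round(3),d["R"].round(2).tolist())
E
```

```text
scene [[601.2796076794991, 0.0, 323.50878891654725], [0.0, 601.2796076794991, 233.95579382351295], [0.0, 0.0, 1.0]] [ 1.041 -0.551  0.777] [[0.8, 0.59, 0.01], [0.41, -0.54, -0.74], [-0.43, 0.6, -0.67]]
top [[452.1044930537567, 0.0, 321.23801977183564], [0.0, 452.1044930537567, 243.3422299510202], [0.0, 0.0, 1.0]] [0.485 0.098 0.976] [[0.01, -1.0, -0.0], [-0.99, -0.01, -0.12], [0.12, 0.01, -0.99]]
```

View pics/scene0.png

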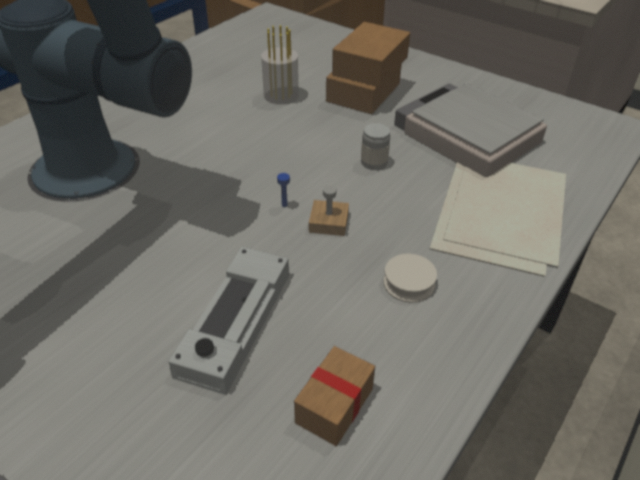

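View pics/top0.png

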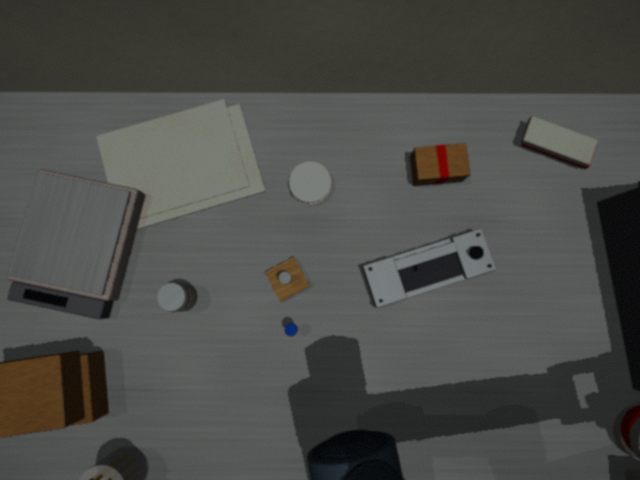

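The steel pin stands in the wooden holder at top (285,278) and scene (330,195); the blue pin at top (291,329) is the look-alike. The jig is at top (430,268), its knob at (476,253), and its fence is on the upper (+x) side.

```bash
cat > h.py <<'E'
import numpy as np,cv2
def ray(d,px,z):
    px=np.atleast_2d(np.asarray(px,float)); c=-d["R"].T@d["t"]
    v=np.c_[px,np.ones(len(px))]@np.linalg.inv(d["mtx"]).T@d["R"]
    return c+v*((z-c[2])/v[:,2])[:,None]
def proj(d,X):
    p=(np.atleast_2d(X)@d["R"].T+d["t"])@d["mtx"].T; return p[:,:2]/p[:,2:]
E
python3 - <<'E'
import pickle; from h import *
t=pickle.load(open("top.pkl","rb")); s=pickle.load(open("scene.pkl","rb"))
g=t["color"].max(2); 
def big(m,box):
    x0,y0,x1,y1=box; z=np.zeros_like(m,np.uint8); z[y0:y1,x0:x1]=m[y0:y1,x0:x1]
    cs=cv2.findContours(z,cv2.RETR_EXTERNAL,cv2.CHAIN_APPROX_NONE)[0]
    return max(cs,key=cv2.contourArea)
def rect(c,z):
    P=ray(t,c[:,0,:],z)[:,:2].astype(np.float32)*1000; r=cv2.minAreaRect(P); return r
print("strip",rect(big((g<75).astype(np.uint8),(395,245,466,298)),.03))
print("jig",rect(big((g>135).astype(np.uint8),(355,222,502,312)),.044))
k=big((g<50).astype(np.uint8),(465,242,490,265)); print("knob",cv2.minEnclosingCircle(k),ray(t,[cv2.minEnclosingCircle(k)[0]],.062))
h=cv2.cvtColor(t["color"],cv2.COLOR_RGB2HSV)
print("holder",rect(big((h[...,1]>80).astype(np.uint8),(255,250,320,308)),.026))
a=cv2.resize(t["color"][220:315,250:505],None,fx=3.1,fy=3.1,interpolation=cv2.INTER_CUBIC)
b=cv2.resize(s["color"][170:250,280:380],None,fx=3.5,fy=3.5,interpolation=cv2.INTER_CUBIC)
c=cv2.resize(s["color"][240:395,160:300],None,fx=1.8,fy=1.8,interpolation=cv2.INTER_CUBIC)
W=np.zeros((600,800,3),np.uint8); W[:a.shape[0],:a.shape[1]]=a; W[300:300+b.shape[0],:b.shape[1]]=b; W[300:300+c.shape[0],400:400+c.shape[1]]=c
cv2.imwrite("pics/crop.png",W[:,:,::-1])
E
```

```text
strip ((541.668212890625, -127.34734344482422), (58.19805908203125, 132.47003173828125), 16.198450088500977)Traceback (most recent call last):
  File "<stdin>", line 11, in <module>
  File "<stdin>", line 7, in big
ValueError: max() iterable argument is empty
```

Run:
```python
import pickle; from h import *
t=pickle.load(open("top.pkl","rb")); s=pickle.load(open("scene.pkl","rb"))
g=t["color"].max(2); print(g[268,360:500:6], g[235:300:3,432],g[262:296:2,285])
print(t["color"][270,275],t["color"][253,476])
a=cv2.resize(t["color"][220:315,250:505],None,fx=3.1,fy=3.1,interpolation=cv2.INTER_CUBIC)
b=cv2.resize(s["color"][170:250,280:380],None,fx=3.5,fy=3.5,interpolation=cv2.INTER_CUBIC)
c=cv2.resize(s["color"][240:395,160:300],None,fx=1.8,fy=1.8,interpolation=cv2.INTER_CUBIC)
W=np.zeros((600,800,3),np.uint8); W[:a.shape[0],:a.shape[1]]=a; W[300:300+b.shape[0],:b.shape[1]]=b; W[300:300+c.shape[0],400:400+c.shape[1]]=c
cv2.imwrite("pics/crop.png",cv2.convertScaleAbs(W[:,:,::-1],alpha=1.4))
```

```text
[ 54 121  95 127 125 125 118  90  36  21  31  30  35  33  35  34  34  48
 122 122 120 117 116  95] [ 94  94  86 100 103 120 120 123  69  36  31  35  34  34  34  32  56 125
 106  94  96 100] [102 102 106 104  76  96 107 105 111 107 106  89 109 110 102 107 108]
[100  74  40] [ 7  9 11]
```

View pics/crop.png

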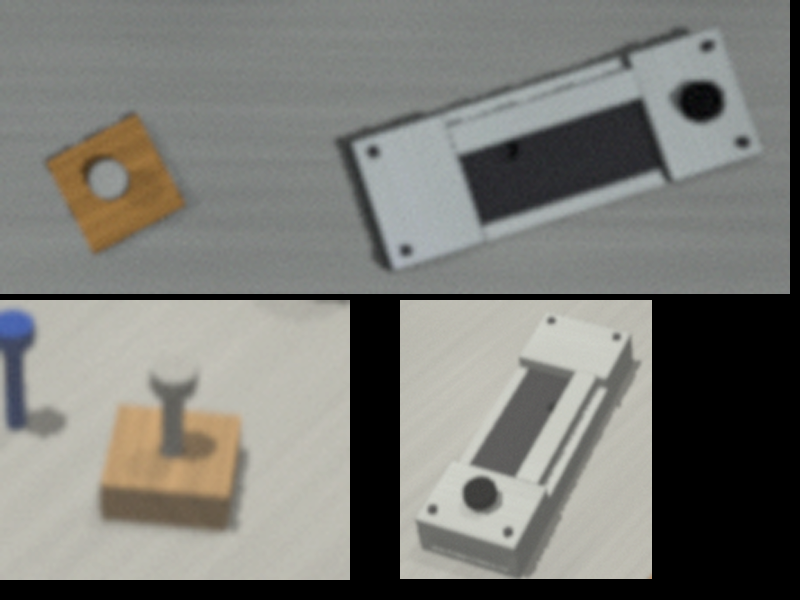

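The crop shows the blind hole as a dark dot on the strip by the fence at top px ≈(415.5,268), and the knob at ≈(476,253). The pin head is at ≈(284,278) and sits a bit off the holder's centre in the view because of parallax.

Run:
```python
import pickle; from h import *
t=pickle.load(open("top.pkl","rb")); s=pickle.load(open("scene.pkl","rb"))
def big(m,box):
    x0,y0,x1,y1=box; z=np.zeros(m.shape,np.uint8); z[y0:y1,x0:x1]=m[y0:y1,x0:x1]
    return max(cv2.findContours(z,cv2.RETR_EXTERNAL,cv2.CHAIN_APPROX_NONE)[0],key=cv2.contourArea)
def show(n,d,c,z): 
    r=cv2.minAreaRect(ray(d,c[:,0,:],z)[:,:2].astype(np.float32)*1000); print(n,np.round(r[0],1),np.round(r[1],1),round(r[2],2))
gt=t["color"].max(2); gs=s["color"].max(2)
for th in(60,78,85): show("strip",t,big(gt<th,(397,247,464,296)),.03)
for th in(104,108,112): show("jig",t,big(cv2.blur(gt,(3,3))>th,(360,225,500,310)),.044)
M=cv2.moments(big(gt<60,(462,240,492,268))); print("knob",ray(t,[[M['m10']/M['m00'],M['m01']/M['m00']]],.060))
ht=cv2.cvtColor(t["color"],cv2.COLOR_RGB2HSV); hs=cv2.cvtColor(s["color"],cv2.COLOR_RGB2HSV)
for th in(60,80,100):show("holder",t,big(ht[...,1]>th,(255,250,320,308)),.026)
# head: low saturation blob within the holder
m=((ht[...,1]<70)&(gt>85)); c=big(m,(277,270,293,286)); (u,v),r=cv2.minEnclosingCircle(c); print("head px",u,v,r,ray(t,[[u,v]],.083))
m=(hs[...,1]<45)&(gs>125)
# scene strip and hole
print(gs[270:330:4,232], gs[190,320:340])
P=s["range_z"]; print("depth head",t["range_z"][276:281,284],t["range_z"][265,426:430])
# hole
i=gt[258:275,408:424].astype(int); print(i)
```

```text
strip [ 544.3 -126.9] [ 48.6 129.8] 17.66
strip [ 544.8 -126.3] [ 51.7 132.2] 16.76
strip [ 543.4 -127.2] [ 53.7 132.7] 17.34
jig [ 552.5 -120.8] [ 87.9 256.1] 17.85
jig [ 552.3 -120.3] [ 86.7 254.8] 17.81
jig [ 552.5 -119.9] [ 85.5 252.9] 18.1
knob [[ 0.58306998 -0.21055167  0.06      ]]
holder [528.4 175.1] [72.2 71. ] 28.87
holder [528.2 175.1] [71.5 70. ] 28.64
holder [528.3 175.1] [70.1 68.7] 28.34
head px 284.625 277.5 6.453054904937744 [[0.5280445  0.17477986 0.083     ]]
[143  89  74  67  66  66  66  68  67  66  68  66  67  92 142] [138 135 127 123 128 132 133 132 135 135 132 134 134 133 132 125 125 132
 138 139]
depth head [0.8922364  0.8921266  0.89106023 0.89163154 0.8919986 ] [0.94700927 0.94564    0.947441   0.9460798 ]
[[125 123 123 125 123 123 125 122 122 121 121 123 121 123 124 122]
 [125 124 125 125 122 125 122 122 120 123 124 123 124 123 123 123]
 [123 124 123 124 125 124 123 122 124 122 123 125 123 122 119 117]
 [124 125 121 125 124 124 124 124 124 119 121 118 115 112 105  96]
 [124 123 124 123 123 125 122 121 121 116 109 106  97  85  75  64]
 [124 125 124 125 123 121 115 111 104  93  81  71  61  52  43  38]
 [124 123 120 116 112 102  93  80  70  61  49  43  40  36  33  33]
 [116 110 105  95  82  67  53  41  37  33  33  33  33  34  30  34]
 [ 96  82  72  59  44  32  22  18  19  28  31  31  34  32  33  33]
 [ 58  49  41  34  33  26  17  12  14  26  33  33  35  35  32  31]
 [ 36  31  32  28  28  27  21  13  13  27  31  32  31  33  33  33]
 [ 36  33  31  29  30  28  18  11  17  27  29  34  31  31  36  33]
 [ 30  34  32  29  32  24  19  17  24  28  34  33  32  32  34  32]
 [ 34  31  34  32  27  29  24  23  27  33  31  32  31  32  36  32]
 [ 35  30  31  31  33  28  30  32  33  33  36  35  34  34  30  35]
 [ 35  35  35  34  35  37  34  32  33  34  35  33  32  34  35  32]
 [ 35  33  31  34  34  32  35  34  33  33  32  35  33  33  34  33]]
```

```bash
cat >> h.py <<'E'
a=np.deg2rad(17.7); jx=np.array([np.cos(a),np.sin(a),0]); jy=np.array([-np.sin(a),np.cos(a),0]); jc=np.array([.5532,-.1207,0])
Rp=np.c_[jy,jx,[0,0,-1]]; Rm=np.c_[-jy,-jx,[0,0,-1]]
def J(x,y,z): return jc+jx*x/1000+jy*y/1000+np.array([0,0,z/1000])
def inj(p): p=np.asarray(p)-jc; return np.round(np.array([p@jx,p@jy,p[2]])*1000,2)
E
python3 - <<'E'
from bench import arm, planner, imaging, status
from h import *; import pickle
t=pickle.load(open("top.pkl","rb")); print("hole jig",inj(ray(t,[[415.3,268.3]],.03)[0]), "knob",inj([.58307,-.21055,.062]))
P=np.array([.5280,.1750,.079])
for n,R in(("p",Rp),("m",Rm)):
    print(n,[np.round(planner.inverse_kinematics(p,R),2).tolist() if planner.inverse_kinematics(p,R) is not None else None for p in(P,J(5,-47.5,101),J(8,30,90))])
R=min((Rp,Rm),key=lambda R:abs(planner.inverse_kinematics(P,R)[5]))
print("use","p" if R is Rp else "m")
arm.reach(P+[0,0,.09],R); arm.move_l(P,rate=.1,guard=8)
print(status.get_eef_pos(),status.get_contact_force()); arm.close(50)
print(status.get_finger_gap(),status.get_grasp_force(),status.get_contact_force(),status.get_time_s())
arm.move_l(P+[0,0,.02],rate=.04); arm.move_l(P+[0,0,.075],rate=.12)
print(status.get_finger_gap(),status.get_contact_force(),status.get_time_s())
for n in("scene","top"):
    d=imaging.capture(n); pickle.dump(d,open(n+"1.pkl","wb"))
    if n=="scene": cv2.imwrite("pics/lift.png",cv2.resize(d["color"][100:260,250:450],None,fx=3.5,fy=3.5)[:,:,::-1])
E
```

```text
hole jig [ 6.35 26.   30.  ] knob [  1.14 -94.68  62.  ]
p [[0.12, 0.21, 1.89, -0.0, 1.04, -0.19], [-0.47, 0.26, 1.78, -0.0, 1.09, -0.78], [-0.36, 0.2, 1.88, -0.0, 1.06, -0.67]]
m [None, [-0.47, 0.26, 1.78, -0.0, 1.09, 2.36], [-0.36, 0.2, 1.88, -0.0, 1.06, 2.47]]Traceback (most recent call last):
  File "<stdin>", line 7, in <module>
  File "<stdin>", line 7, in <lambda>
TypeError: 'NoneType' object is not subscriptable
```

Run:
```python
from bench import arm, planner, imaging, status
from h import *; import pickle
P=np.array([.5280,.1750,.079]); R=Rp
arm.reach(P+[0,0,.09],R); arm.move_l(P,rate=.1,guard=8)
print(status.get_eef_pos(),status.get_contact_force()); arm.close(50)
print(status.get_finger_gap(),status.get_grasp_force(),status.get_contact_force(),status.get_time_s())
arm.move_l(P+[0,0,.02],rate=.04); arm.move_l(P+[0,0,.075],rate=.12)
print(status.get_finger_gap(),status.get_contact_force(),status.get_time_s())
for n in("scene","top"):
    d=imaging.capture(n); pickle.dump(d,open(n+"1.pkl","wb"))
    if n=="scene": cv2.imwrite("pics/lift.png",cv2.resize(d["color"][100:260,250:450],None,fx=3.5,fy=3.5)[:,:,::-1])
```

```text
[0.52863367 0.17508727 0.07974266] [-0.53362381 -0.69568782 -0.17246009]
0.025020082597303324 49.99988257884979 [ 0.18585744 -0.01591617 -0.89638893] 5.15
0.024857239985043883 [ 0.40263506  0.03983    -1.92119905] 6.4083
```

View pics/lift.png

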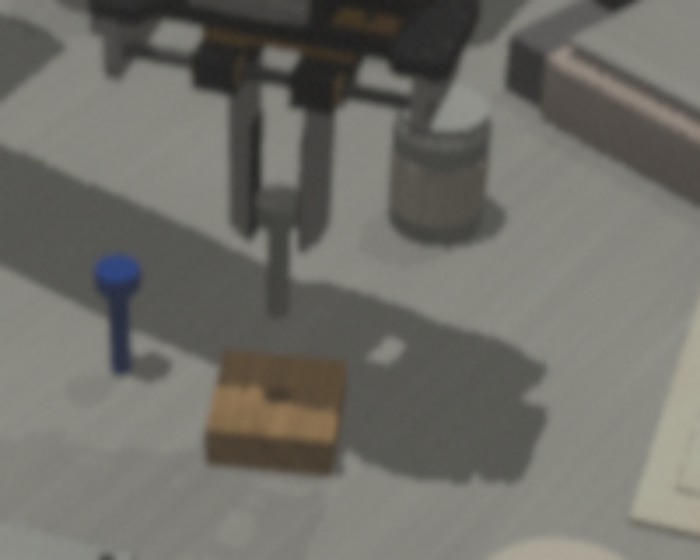

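The pin is gripped and hangs upright, tip at crop (277,315), clear of the holder. Next: move over the strip start and touch down slowly.

Run:
```python
from bench import arm, planner, imaging, status
from h import *; import pickle
x,y=3.5,-46
arm.reach(J(x,y,160),Rp); arm.move_l(J(x,y,116),rate=.08)
arm.dwell(.3); f0=status.get_contact_force(); print(inj(status.get_eef_pos()),f0,status.get_time_s())
for n in("scene","top"):
    d=imaging.capture(n); pickle.dump(d,open(n+"2.pkl","wb"))
    if n=="scene": cv2.imwrite("pics/over.png",cv2.resize(d["color"][230:400,140:320],None,fx=3.5,fy=3.5)[:,:,::-1])
z=status.get_eef_pos()[2]
hit=arm.move_l(J(x,y,96),rate=.006,guard=2.5)
print(hit,inj(status.get_eef_pos()),status.get_contact_force()-f0,status.get_time_s())
```

```text
[  3.71 -46.23 116.52] [ 0.1023264   0.07599291 -0.6463025 ] 8.7917
True [  3.55 -46.09 100.91] [ 0.69563951 -0.03677392  5.09980697] 11.1417
```

View pics/over.png

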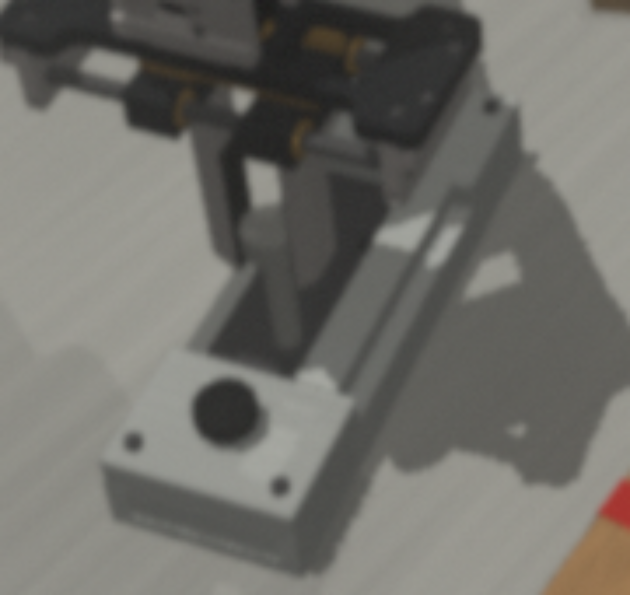

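The pin stands on the strip beside the knob (crop tip (290,345)). Contact is at the expected height, so I'll ease it to the fence.

```bash
cat >> h.py <<'E'
f0=np.array([.10,.08,-.65])
def st(status,m=""):
    f=status.get_contact_force()-f0; F=np.round([f@jx,f@jy,f[2]],2); p=inj(status.get_eef_pos()); print(m,p,F,round(status.get_time_s(),2)); return p,F
E
python3 - <<'E'
from bench import arm, planner, imaging, status
from h import *
arm.dwell(.3); st(status,"rest")
arm.move_l(J(5,-44,100.9),rate=.006); st(status)
for i in range(4):
    h=arm.move_l(J(6.5+1.5*i,-44,100.9),rate=.006,guard=3); p,F=st(status,h)
    if F[0]<-3: break
E
```

```text
rest [  3.5  -46.04 100.85] [-0.77 -0.05  6.73] 11.44
 [  4.76 -44.17 100.89] [-3.37 -2.44  5.11] 12.06
False [  6.4  -43.97 100.92] [-2.65 -1.12  5.19] 12.46
False [  7.78 -43.85 100.88] [-4.38 -1.59  6.01] 12.86
```

Run:
```python
from bench import arm, planner, imaging, status
from h import *
arm.move_l(J(8,-44,101.1),rate=.006); st(status)
for x in np.arange(8.5,12.1,.5):
    arm.move_l(J(x,-43,101.1),rate=.006); p,F=st(status,x)
    if F[0]<-7: break
```

```text
[  7.91 -43.8  100.92] [-2.78 -1.28  4.75] 13.11
8.5 [  8.66 -42.9  100.95] [-1.73 -2.14  3.7 ] 13.44
9.0 [  9.08 -42.87 100.93] [-0.79 -1.05  2.27] 13.69
9.5 [  9.4  -42.88 100.96] [-2.29 -1.    2.05] 13.94
10.0 [  9.63 -42.92 100.97] [-3.25 -1.46  3.85] 14.19
10.5 [  9.87 -42.94 100.95] [-4.99 -1.21  4.57] 14.44
11.0 [ 10.05 -42.94 100.95] [-6.96 -1.69  5.36] 14.69
11.5 [ 10.21 -42.96 100.94] [-7.45 -1.25  5.02] 14.94
```

Run:
```python
from bench import arm, planner, imaging, status
from h import *
x=10.5
for y in np.r_[np.arange(-35,14,8),np.arange(15,40,1.5)]:
    zt=101.0 if y<14 else 100.6
    arm.move_l(J(x,y,zt),rate=.010 if y<14 else .006); p,F=st(status,(round(x,1),y))
    x+=np.clip((F[0]+5)*.15,-.6,.6)
    if p[2]<100.7 or abs(F).max()>14: break
```

```text
(10.5, np.float64(-35.0)) [ 10.1  -36.13 100.97] [-5.23 -5.17  2.01] 15.9
(np.float64(10.5), np.float64(-27.0)) [ 10.08 -28.16 100.99] [-4.62 -4.66  2.43] 16.85
(np.float64(10.5), np.float64(-19.0)) [ 10.08 -20.18 100.97] [-4.5  -6.26  1.67] 17.8
(np.float64(10.6), np.float64(-11.0)) [ 10.08 -12.18 100.94] [-4.61 -5.64  1.35] 18.75
(np.float64(10.7), np.float64(-3.0)) [ 10.09  -4.23 100.96] [-5.57 -4.89  1.14] 19.7
(np.float64(10.6), np.float64(5.0)) [ 10.06   3.81 100.95] [-4.56 -4.73  2.89] 20.65
(np.float64(10.6), np.float64(13.0)) [ 10.06  11.78 100.95] [-5.52 -4.7   2.08] 21.6
(np.float64(10.6), np.float64(15.0)) [ 10.41  13.57 100.88] [-5.32 -4.94  2.49] 22.09
(np.float64(10.5), np.float64(16.5)) [ 10.38  15.21 100.86] [-4.56 -4.37  2.03] 22.49
(np.float64(10.6), np.float64(18.0)) [ 10.41  16.66 100.86] [-4.49 -4.69  2.07] 22.89
(np.float64(10.7), np.float64(19.5)) [ 10.5   18.22 100.84] [-4.39 -5.03  2.32] 23.29
(np.float64(10.7), np.float64(21.0)) [ 10.59  19.74 100.82] [-3.88 -4.64  2.25] 23.69
(np.float64(10.9), np.float64(22.5)) [ 10.71  21.23 100.8 ] [-4.51 -4.71  1.96] 24.09
(np.float64(11.0), np.float64(24.0)) [ 10.74  22.69 100.81] [-4.2  -4.94  2.64] 24.49
(np.float64(11.1), np.float64(25.5)) [ 10.83  24.25 100.77] [-3.67 -5.24  2.38] 24.89
(np.float64(11.3), np.float64(27.0)) [ 11.02  25.79 100.73] [-4.27 -4.61  2.28] 25.29
(np.float64(11.4), np.float64(28.5)) [ 11.13  27.55 100.71] [-5.03 -4.33  2.86] 25.69
(np.float64(11.4), np.float64(30.0)) [ 11.11  29.26 100.57] [-4.17 -3.84  2.75] 26.09
```

Run:
```python
from bench import arm, planner, imaging, status
from h import *
h=arm.move_l(J(11.2,30,99),rate=.004,guard=6); st(status,h)
d=imaging.capture("scene"); cv2.imwrite("pics/probe.png",cv2.resize(d["color"][220:350,190:330],None,fx=4.5,fy=4.5,interpolation=cv2.INTER_CUBIC)[:,:,::-1])
```

```text
True [ 10.88  28.43 100.58] [-2.61 -2.58  4.02] 26.4
```

View pics/probe.png

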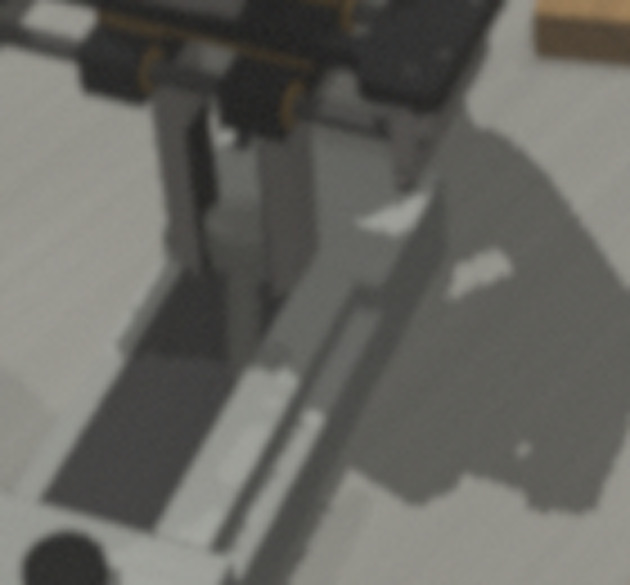

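The tip is against the fence at scene px ≈(244,298), almost on the hole's original spot (243,299). I'll compute the hole position from the first scene image and compare.

Run:
```python
import pickle; from h import *
s=pickle.load(open("scene.pkl","rb")); g=s["color"].max(2)
print(g[290:308,234:252])
s2=pickle.load(open("scene2.pkl","rb"))
for q in([243.3,299.4],): print(inj(ray(s,[q],.03)[0]))
# predicted tip pixels for my frame at y=27.5,28.5 
print(proj(s,[J(9,y,30) for y in(24,26,28)]))
# fore-check: predicted tip vs seen when hovering (tip z ~45)
print(proj(s,[J(3.7,-46.2,45.5)]))
```

```text
[[ 68  67  67  66  68  65  64  66  67  67  67  67  65  64  66  71  84 111]
 [ 67  67  67  66  68  67  66  66  67  68  67  65  68  65  68  75  98 124]
 [ 67  66  66  67  66  67  68  66  68  66  66  66  67  66  69  86 113 136]
 [ 69  67  67  67  67  66  67  67  67  68  66  66  66  67  77  99 125 141]
 [ 68  65  67  66  66  70  66  68  64  66  64  66  68  70  89 114 134 144]
 [ 67  67  68  67  66  69  67  66  66  67  67  63  66  79 105 127 140 144]
 [ 69  65  68  66  67  66  66  66  65  63  62  61  69  94 119 138 144 145]
 [ 67  67  65  66  66  66  67  65  62  58  57  61  78 109 131 142 145 146]
 [ 67  66  64  67  66  67  67  62  59  54  53  63  92 123 139 145 145 146]
 [ 68  66  67  67  66  65  65  61  56  51  54  75 107 131 143 145 145 144]
 [ 66  66  67  66  68  66  65  60  55  51  62  91 121 139 143 145 145 145]
 [ 65  65  67  68  66  66  65  62  59  61  78 109 133 143 143 145 145 145]
 [ 66  67  69  66  66  67  67  67  65  75  98 123 139 145 145 147 145 146]
 [ 67  68  68  67  67  67  67  67  73  95 118 136 143 144 146 144 145 145]
 [ 67  66  67  66  66  66  66  69  85 110 131 142 144 146 144 146 145 144]
 [ 66  67  67  68  66  67  67  76  98 126 139 145 144 144 144 146 145 144]
 [ 67  66  65  66  67  67  69  86 112 134 144 146 145 145 145 145 145 145]
 [ 67  66  66  66  64  70  78 100 125 139 144 145 145 144 144 144 146 144]]
[ 5.17 26.55 30.  ]
[[244.79344145 301.08728546]
 [245.296149   300.21893439]
 [245.7974288  299.35304954]]
[[222.08949573 326.00906724]]
```

Run:
```python
from bench import arm, planner, imaging, status
from h import *
for y in np.arange(29,37,.7):
    arm.move_l(J(10.8,y,100),rate=.005); p,F=st(status,y)
    if p[2]<100.25 or abs(F).max()>14: break
```

```text
29.0 [ 11.05  28.58 100.5 ] [-3.65 -2.79  6.18] 26.77
29.7 [ 11.06  29.18 100.47] [-3.87 -1.93  5.8 ] 27.06
30.4 [ 11.04  29.89 100.37] [-2.45 -3.82  6.82] 27.35
31.099999999999998 [ 11.    30.66 100.27] [-2.69 -4.48  5.41] 27.64
31.799999999999997 [ 10.97  31.66 100.17] [-2.47 -4.63  5.39] 27.93
```

Run:
```python
from bench import arm, planner, imaging, status
from h import *
print(status.get_finger_gap(),status.get_wrist_torque())
d=imaging.capture("scene"); a=cv2.resize(d["color"][230:320,200:290],None,fx=6.6,fy=6.6,interpolation=cv2.INTER_CUBIC)
cv2.imwrite("pics/probe2.png",cv2.convertScaleAbs(a[:,:,::-1],alpha=1.6))
```

```text
0.024477990515668176 [-1.1445092  -0.01011421  0.01499652]
```

View pics/probe2.png

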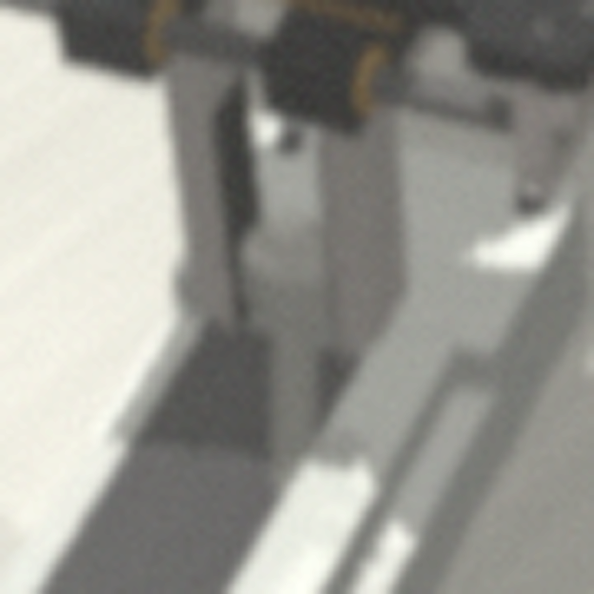

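The pin has rocked in the grip: its shaft is vertical in the image (crop (272–318, 400)), where a true vertical would lean, so the tip trails behind. I'll quantify the tilt.

Run:
```python
from bench import imaging, status
from h import *; import pickle
d=imaging.capture("scene"); pickle.dump(d,open("scene3.pkl","wb"))
g=np.mean([imaging.capture("scene")["color"].max(2).astype(float) for _ in range(4)],axis=0)
for r in range(282,302): print(r,g[r,236:256].astype(int))
for th in(0,4,8,12,16):
    T=np.deg2rad(th); u=np.array([0,0,np.cos(T)])+jy*np.sin(T); H=np.array(status.get_eef_pos())
    A,B=H-.028*u,H-.052*u; q=proj(d,[A,B]); print(th,q.round(1).tolist(),"lean",((q[1]-q[0])[0]/(q[1]-q[0])[1]).round(3), "tip",inj(H-.0709*u))
```

```text
282 [53 52 53 52 56 66 71 74 75 74 72 70 66 65 65 67 71 73 76 80]
283 [53 51 53 53 57 66 71 73 74 74 72 69 62 58 60 63 68 70 75 86]
284 [52 52 53 54 58 66 71 74 73 74 72 66 59 53 53 58 61 65 76 89]
285 [53 53 53 53 58 66 71 73 74 74 73 67 59 53 51 54 56 64 81 94]
286 [54 53 53 53 58 65 72 74 74 73 72 67 59 53 50 53 57 71 88 98]
287 [ 52  53  53  54  58  66  71  74  74  74  72  67  59  54  52  53  64  80
  94 100]
288 [ 54  53  53  53  59  66  71  74  74  74  72  67  59  53  53  60  74  90
  98 101]
289 [ 53  53  54  52  58  67  70  74  74  74  73  67  59  54  54  68  85  96
 100 101]
290 [ 52  52  52  53  58  66  71  73  74  74  72  67  60  55  63  78  93  99
 101 101]
291 [ 52  54  54  53  57  65  72  73  75  74  72  66  60  59  71  87  97 101
 101 101]
292 [ 53  52  53  53  58  66  71  73  75  74  72  67  61  65  81  94 100 101
 101 101]
293 [ 53  52  52  53  59  66  72  74  74  74  71  68  64  72  88  98 100 101
 101 102]
294 [ 53  53  53  53  57  66  71  74  75  74  73  70  70  80  92  97  98  99
 100 102]
295 [ 53  53  53  53  59  66  71  74  75  74  73  72  76  85  93  95  95  96
  98 100]
296 [53 53 53 54 59 66 72 74 74 74 73 77 82 88 90 92 92 93 94 97]
297 [55 53 54 55 59 67 72 72 76 74 76 80 87 90 90 91 91 92 93 96]
298 [58 57 56 56 60 67 72 74 75 79 85 88 90 91 91 90 91 94 98 99]
299 [ 64  63  60  60  62  69  74  77  79  88 101 103 100  99  98  96  95 102
 112 108]
300 [ 66  66  64  63  66  72  76  80  86 102 119 124 120 115 114 109 107 117
 127 119]
301 [ 68  66  66  65  69  75  79  85  96 117 135 139 137 132 132 128 128 136
 142 132]
0 [[245.9, 280.5], [247.0, 290.6]] lean 0.11 tip [11.   31.65 29.28]
4 [[245.4, 281.3], [246.1, 292.1]] lean 0.064 tip [11.   26.7  29.45]
8 [[244.9, 282.1], [245.1, 293.6]] lean 0.024 tip [11.   21.78 29.97]
12 [[244.4, 282.8], [244.2, 294.9]] lean -0.013 tip [11.   16.91 30.83]
16 [[243.8, 283.4], [243.3, 296.0]] lean -0.046 tip [11.   12.1  32.02]
```

The tilt is about 8.5°, with the tip at jig y≈21, short of the hole. I'll rotate the tool about the tip to stand the pin upright, grip harder, and slide on with lighter forces.

```bash
cat >> h.py <<'E'
from scipy.spatial.transform import Rotation as Ro
def Rt(deg): return Ro.from_rotvec(jx*np.deg2rad(deg)).as_matrix()@Rp
E
python3 - <<'E'
from bench import arm, planner, imaging, status
from h import *
arm.close(60)
arm.move_l(J(10.6,31,100.4),rate=.006); st(status,"relax")
arm.move_l(J(10.2,21.2,101.1),Rt(8.7),rate=.008); arm.dwell(.2); st(status,"upright")
g=np.mean([imaging.capture("scene")["color"].max(2).astype(float) for _ in range(4)],axis=0)
for r in range(282,302,3): print(r,g[r,230:252].astype(int))
E
```

```text
relax [ 10.78  31.32 100.29] [-0.31 -2.52  4.94] 28.75
upright [ 10.21  21.34 101.07] [ 0.86 -3.57  3.79] 30.32
282 [63 63 63 58 52 53 58 62 65 68 70 69 71 70 70 68 62 58 64 70 72 73]
285 [53 53 53 52 51 51 52 53 56 63 68 70 71 71 69 67 63 57 59 68 71 71]
288 [53 53 52 52 52 52 53 53 55 60 66 70 70 71 70 69 65 57 54 55 55 60]
291 [54 53 53 52 52 53 52 53 54 56 64 69 71 72 72 71 67 61 55 56 70 88]
294 [ 53  53  53  53  52  51  53  52  53  55  62  67  70  71  72  70  70  66
  68  80  95 100]
297 [ 53  54  54  53  53  52  53  52  53  53  58  65  69  71  71  72  76  84
  92  98  99 101]
300 [52 53 53 53 52 52 53 52 53 54 56 62 67 71 73 79 86 89 91 91 92 93]
```

Upright again (lean 0.13, 0.11 is vertical).

Run:
```python
from bench import arm, planner, imaging, status
from h import *
x,z=10.0,101.2
for y in np.arange(22,33,.8):
    arm.move_l(J(x,y,z),rate=.006); p,F=st(status,(round(x,1),round(y,1),round(z,2)))
    x+=np.clip((F[0]+1.2)*.12,-.2,.2); z=min(max(z+np.clip((F[2]-2)*.05,-.15,.1),100.3),101.5)
    if p[2]<100.75 or abs(F).max()>14: break
```

```text
(10.0, np.float64(22.0), 101.2) [  9.78  22.36 100.95] [-0.76 -3.21  2.73] 30.82
(np.float64(10.1), np.float64(22.8), np.float64(101.24)) [  9.14  24.06 100.01] [ 0.7   0.15 -0.97] 31.1
```

Run:
```python
from bench import arm, planner, imaging, status
from h import *
arm.dwell(.2); p,F=st(status,"rest")
h=arm.move_l(J(p[0],p[1],97),rate=.006,guard=5); p,F=st(status,h)
```

```text
rest [  9.67  23.32 100.68] [-0.6   0.49  0.12] 31.3
False [ 9.7  23.32 97.02] [-0.58  0.48 -0.51] 32.17
```

The tip dropped in and there is no load 4 mm below the strip. Next I'll lower it to the floor.

Run:
```python
from bench import arm, planner, imaging, status
from h import *
p=inj(status.get_eef_pos())
h=arm.move_l(J(p[0],p[1],86.5),rate=.007,guard=5); q,F=st(status,h)
if not h: h=arm.move_l(J(p[0],p[1],83),rate=.004,guard=4); arm.dwell(.2); st(status,h)
```

```text
False [ 9.72 23.35 86.53] [-0.26  1.51 -0.33] 33.82
True [ 9.8  23.56 84.97] [0.03 0.6  5.98] 34.56
```

Home: TCP z=84.97, and 16 mm of drop was expected. Release, retreat and check.

Run:
```python
from bench import arm, planner, imaging, status
from h import *
p=inj(status.get_eef_pos())
arm.open_gripper(); st(status,"open")
arm.move_l(J(p[0],p[1]-12,165),rate=.08); arm.reach(J(-20,130,260),Rp); st(status)
s=imaging.capture("scene"); t=imaging.capture("top")
a=cv2.resize(s["color"][230:400,160:310],(420,476),interpolation=cv2.INTER_CUBIC); b=cv2.resize(t["color"][220:315,355:505],(375,238),interpolation=cv2.INTER_CUBIC)
W=np.zeros((480,800,3),np.uint8); W[:476,:420]=a; W[:238,422:797]=b; cv2.imwrite("pics/end.png",W[:,:,::-1])
```

```text
open [ 9.2  24.07 84.14] [ 0.59 -0.25  0.72] 35.7
 [-20.14 129.81 259.19] [ 0.82 -0.43  0.55] 37.54
```

View pics/end.png

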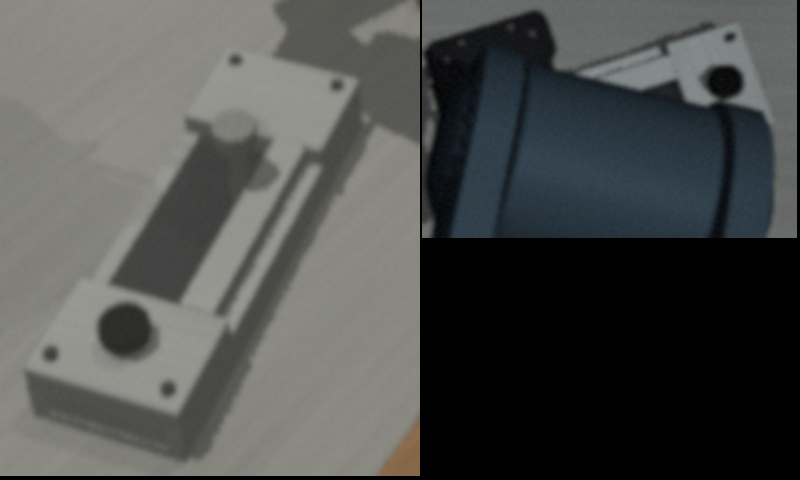

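The pin stands in the hole by the fence, head at crop (233,126). The knob and the part of the carton in view are where they were. Handing in.

```bash
python3 -c "
from bench import arm
print(arm.finish_job())"
```

```text
the job is handed in; nothing more can be done
None
```

The stop pin is in the blind hole, released and upright in the last picture; it met the hole floor 16 mm below the strip, sampled contact forces stayed below about 9 N, and I handed the job in at about 38 s; the spool and tin were not in the last pictures.

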